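Set the depth stop home with the marked rod

ROBOT

A 7-joint arm with a two-finger parallel gripper is mounted at the origin on a cart in front of the work surface, level with it; the furniture and walls round the work are solid. World frame = base frame: x ahead of the robot, y to its left, z up, the work surface at z = 0. Lengths are in mm, angles in rad, forces in N, time in s.
With the tool pointing down it reaches from about 400 to 900 mm from the base axis. Payload 5.6 kg.
Tool frame: the origin (TCP) lies midway between the tips of the shut fingers; the grasp point (between the pads) lies 19 mm behind it; z points along the fingers, y is the line along which they close (so a half turn about z gives the same grasp; the last joint's range is limited). The gripper opens to 92 mm and grips with 3 to 60 N. Pads are 20 mm wide; open, the fingers measure 128 mm over their backs; the gripper's body (75 mm by 189 mm) begins 69 mm behind the grasp point.
Start: joints at [1.062, 0.468, -0.012, 1.603, 0.006, 1.071, -0.056], TCP at [291.902, -580.777, 214.592] pointing down, gripper open.
Joint ranges: [-2.53, 2.53], [-0.31, 2.02], [-1.57, 1.55], [0.28, 2.44], [-1.29, 4.43], [0.15, 1.84], [-2.92, 2.92]. Speed limits (rad/s): [2.57, 2.57, 3.14, 3.14, 3.14, 3.14, 3.14].

INTERFACE

Orientations are given as a rotation vector (axis times angle).
In Python, from cell import robot, grip, kin, viewer gives the robot as it stands. Calls block until the motion is done:
- robot.movep(position, orientation): joint-space move of the TCP to a pose.
- robot.servo_line(position, feed=150, rotation=None): straight line of the TCP; rotation=None keeps the orientation; feed is the mean speed in mm/s.
- robot.goto_joints(angles): joint-space move.
- grip(opening, newtons=None): opening from 0.0 (shut) to 1.0 (fully open); newtons is the grip in N (None keeps the last); returns when the fingers have stopped.
- robot.hold(seconds).
- kin.ik(position, orientation): joint angles nearest the present ones, or None.
- robot.observe(): the state.
- viewer.read_camera(name): name is "side" or "top" or "wrist"; returns the picture (384x512x3 uint8, red, green, blue); there is no depth.
- viewer.camera_info(name): a dict with "camera_matrix" (3x3 intrinsics, pixels), "k1" (the pictures are not rectified: a ray, as slopes to the right and down, at radius r is drawn at 1 + k1 r^2 times it, then the intrinsics apply), "R" (3x3) and "t" (3): a world point X has camera coordinates R X + t. Camera axes: x right, y down, z forward; pixel columns grow to the right and rows downward; lengths in mm; the calibration is good to about 2 mm. A picture is of the moment at which its call begins: read the wrist's pose just before it. camera_info takes no time and is no camera call; for the wrist camera it gives the pose at the moment of the call.
A pose or a line that the arm cannot do raises robot.IKError and nothing moves.
- robot.job_done(): hands the job in; it is judged then, once.
Trained networks look in the newest picture that a camera, given by its name, has taken for a name from the list of things; names that differ only in an ending like _2 or _b are one class to them, and where a whole thing is asked for, a point or a joint stands for the part that bears it (a point fixed in the world has none). Each returns a list of dicts, best first, with "confidence" (0 to 1); they miss things now and then, are a little off and sometimes report something else, mostly with a low value. They report only what shows in the picture. A call takes as long as a camera call. They do not tell look-alikes from the thing itself.
- viewer.silhouettes(name, camera): "mask" (384x512 bool, what is visible of it).
- viewer.pinpoint(name, camera): "at" ([x, y, z] in mm, in the coordinates of the camera as it stood for that picture, good to about 4 mm: a listed point, or the origin of a listed thing).
The state is a dict: "t": time; "joints": joint angles; "joint_velocities": joint speeds; "joint_torque": joint torques, N m; "tcp_pos": TCP position; "tcp_rot": TCP orientation; "contact_force": force on the tool from outside, world axes, zero at the start; "wrist_torque": the same for the moment, N m; "grip_width": opening from 0.0 (shut) to 1.0 (fully open); "grip_force": force on a finger pad.
Only numpy, scipy, OpenCV 4.12 (cv2) and the standard library are available. Lean on these libraries where they do the work, as an engineer would, in place of code of your own. Each camera call takes 0.05 s, during which the arm holds its last target. There are 200 camera calls.

TASK

Take the red-knobbed setting rod out of the wooden rack and push it straight down into the bore of the aluminium depth-stop block, driving the stiff stop pad inside to the bottom, until the black ring on the rod is level with the top of the block. Leave the rod standing there and leave the blue rod in the rack.

Things in the scene. Friction and masses are not known exactly. Their poses are not given: they have to be found in the camera images.
- red_rod: Setting rod, loose, 55 to 115 g, stands upright in one of the two holes of a wooden rack fixed to the worktop (46 x 150 x 40 mm, holes 80 mm apart on its long centre line, rods sunk 32 mm). Steel shank 12 mm diameter, 70 mm long; above it a red plastic knob 24 mm diameter, 40 mm tall, 70 to 110 mm above the tip, to grip. A black ring 5 mm wide round the shank is centred 50 mm above the tip. Origin: centre of the tip (lower end); z points up along the rod to the knob.
- blue_rod: The other rod, same size and shape, in the other hole of the rack: blue knob, black ring 30 mm above its tip. Not for this job. Origin: centre of the tip; z up along the rod. The line from it to the red rod is the rack's long axis.
- stop_block: Depth-stop block, fixed to the worktop: aluminium, 60 x 60 mm, 75 mm tall, on a dark steel foot 60 x 104 x 9 mm (long along y). In the middle of its top is a vertical blind bore 16 mm in diameter with a countersink 32 mm wide and 8 mm deep. Origin: centre of the underside, on the bore's axis; z up. With the stop pad at the bottom, a rod standing on the pad has its tip 25 mm above the origin (50 mm below the block's top).
- stop_pad (a joint): Brass stop pad that slides down inside the bore, in m: 0 = highest (its upper face 20 mm below the block's top), 0.030 = at the bottom (50 mm below). Starts between 0 and 0.008. Stays where it is left; moving it takes about 6 N, far more than the rod's weight, and it stops firmly at the bottom.
Things that resemble listed ones, but are neither listed nor needed, are in the scene too. There is more than one size of the red_rod; the job needs the middle-sized.

How it is judged:
By the outcome, as a careful person would: the job done as asked, in the order asked, and still so for the second after the job is handed in, with the robot touching nothing.
It also fails if it takes over 40 s, if anything falls off the work surface, if the arm or the gripper's body presses on something with over 40 N, if the wrist force passes 120 N, or if a joint passes its speed limit or range.

## Working session

There is one attempt and no reset: what is moved stays moved. The work goes in short steps, each a Python script; the robot and the scene stay as the last script left them, time stands still between calls to the robot, and variables do not carry over. Pictures are saved under pics/ and viewed, at most 10 in all, crops included, and the job is handed in when it is done.

```bash
mkdir -p pics
cat > h.py <<'E'
import numpy as np, cv2
from cell import robot, grip, kin, viewer
def snap(c,f=None):
    im=viewer.read_camera(c)
    if f: cv2.imwrite('pics/'+f,im[:,:,::-1])
    return im
def toworld(p,c,ci=None):
    ci=ci or viewer.camera_info(c); return np.array(ci['R']).T@(np.array(p)-np.array(ci['t']))
def proj(X,c,ci=None):
    ci=ci or viewer.camera_info(c); X=np.array(ci['R'])@np.array(X,float)+np.array(ci['t'])
    s=X[:2]/X[2]; s=s*(1+ci['k1']*(s@s)); K=np.array(ci['camera_matrix']); return K[:2,:2]@s+K[:2,2]
def ray(uv,c,ci=None):
    ci=ci or viewer.camera_info(c); K=np.array(ci['camera_matrix'])
    d=np.linalg.inv(K[:2,:2])@(np.array(uv,float)-K[:2,2]); s=d.copy()
    for _ in range(30): s=d/(1+ci['k1']*(s@s))
    R=np.array(ci['R']); return -R.T@np.array(ci['t']), R.T@np.array([*s,1])
def atz(uv,z,c,ci=None):
    o,d=ray(uv,c,ci); return o+d*(z-o[2])/d[2]
E
cat > a.py <<'E'
from h import *
a=snap('side','side0.png');b=snap('top','top0.png')
for c in('side','top'):
    for n in('red_rod','blue_rod','stop_block'):
        for r in viewer.pinpoint(n,c):
            w=toworld(r['at'],c); print(c,n,round(r['confidence'],2),w.round(),proj(w,c).round())
    ci=viewer.camera_info(c);print((-np.array(ci['R']).T@ci['t']).round())
cv2.imwrite('pics/both.png',cv2.resize(np.hstack([a,b]),(800,300))[:,:,::-1])
print(robot.observe()['t'],robot.observe()['tcp_rot'])
E
python3 a.py
```

```text
side red_rod 0.92 [403. 414.   2.] [305. 263.]
side red_rod 0.81 [422. 335.   4.] [291. 228.]
side red_rod 0.58 [490. 371.  14.] [252. 238.]
side stop_block 0.92 [542. 129.   3.] [230. 161.]
[481. 934. 573.]
top red_rod 0.97 [407. 414.  -0.] [176. 237.]
top red_rod 0.64 [493. 368.   4.] [200. 190.]
top red_rod 0.54 [421. 333.   1.] [219. 228.]
top blue_rod 0.66 [505. 285.   7.] [244. 182.]
top blue_rod 0.45 [549. 128.   1.] [326. 157.]
top stop_block 0.61 [548. 128.  -1.] [326. 158.]
[381. 287. 921.]
0.4 [-3.05661985e+00 -7.24875074e-01  1.39908399e-04]
```

View pics/top0.png

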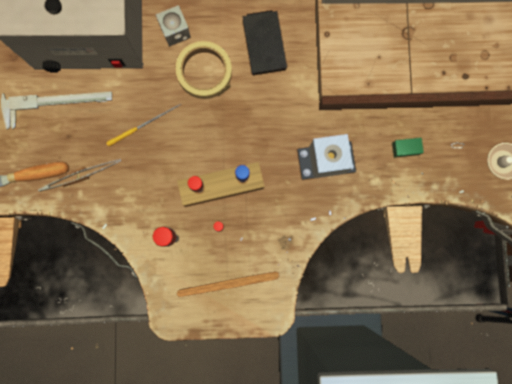

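View pics/side0.png

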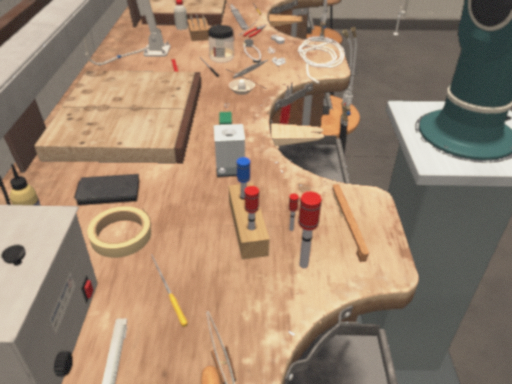

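The top view shows the rack at about (222,184), with the red rod at (195,184) and the blue at (242,173). The block's bore is at (333,154). The big red rod (163,236) and the small one (219,226) stand free as decoys, so the red rod in the rack is the middle-sized one.

```bash
cat > b.py <<'E'
from h import *
def blobs(im,col):
    h=cv2.cvtColor(im,cv2.COLOR_RGB2HSV).astype(int)
    m=((h[...,1]>150)&(h[...,2]>90)&(((h[...,0]<5)|(h[...,0]>174)) if col=='r' else ((h[...,0]>105)&(h[...,0]<125))))
    n,l,s,c=cv2.connectedComponentsWithStats(m.astype(np.uint8))
    return [(s[i],c[i]) for i in range(1,n) if s[i,4]>25]
if __name__=='__main__':
    for c in('top','side'):
        im=snap(c)
        for k in'rb':
            for s,q in blobs(im,k):
                print(c,k,s,q.round(1),'z98',atz(q,98,c).round(1),'z118',atz(q,118,c).round(1))
    print('bore',atz((333,154),75,'top').round(1))
    rv=robot.observe()['tcp_rot']
    ci=viewer.camera_info('wrist');o=robot.observe()
    print((-np.array(ci['R']).T@ci['t'])-o['tcp_pos'],np.array(ci['R']).round(2), cv2.Rodrigues(np.array(rv))[0].round(2))
E
python3 b.py
```

```text
top r [189 177  13  14 144] [194.9 183.2] z98 [492.7 367.2  98. ] z118 [490.  365.2 118. ]
top r [214 222   9   9  63] [218.1 226.1] z98 [419.9 330.   98. ] z118 [418.9 328.9 118. ]
top r [153 227  21  19 299] [163.  236.1] z98 [406. 421.  98.] z118 [405.4 417.7 118. ]
top b [236 166  12  13 114] [241.8 172.2] z98 [509.4 288.3  98. ] z118 [506.3 288.3 118. ]
side r [172  60   6  11  34] [174.2  65. ] z98 [ 692.4 -136.8   98. ] z118 [683.5 -91.7 118. ]
side r [280 105  11  18 141] [284.8 114.1] z98 [429.8  95.5  98. ] z118 [432.  130.8 118. ]
side r [245 186  14  25 265] [251.3 197.6] z98 [492.3 364.4  98. ] z118 [491.9 388.4 118. ]
side r [301 192  20  17 285] [310.5 200. ] z98 [398.2 367.6  98. ] z118 [401.7 391.5 118. ]
side r [290 194   9  16 113] [293.2 201.3] z98 [425.7 371.5  98. ] z118 [428.  395.2 118. ]
side r [300 208  19  18 266] [308.6 217. ] z98 [404.1 407.9  98. ] z118 [407.4 430.  118. ]
side r [ 84 281   8  17  90] [ 88.  288.4] z98 [698.1 552.5  98. ] z118 [689.  568.5 118. ]
side b [238 158  11  10  86] [242.9 162.3] z98 [509.3 267.7  98. ] z118 [508.2 295.8 118. ]
side b [238 169  10  10  89] [242.6 173.6] z98 [508.7 300.8  98. ] z118 [507.5 327.5 118. ]
bore [540.9 128.6  75. ]
[ 67.38719019  33.73322892 169.82253098] [[ 0.45 -0.89 -0.  ]
 [-0.86 -0.43  0.27]
 [-0.24 -0.12 -0.96]] [[ 0.89  0.45 -0.  ]
 [ 0.45 -0.89 -0.  ]
 [-0.   -0.   -1.  ]]
```

```bash
cat > c.py <<'E'
from h import *; from b import blobs
d=np.array([491-507,366-288.]);d/=np.linalg.norm(d)
x=np.array([-d[0],-d[1],0]); z=np.array([0,0,-1.]); y=np.cross(z,x)
rv=cv2.Rodrigues(np.c_[x,y,z])[0].ravel(); np.save('rv.npy',rv)
for p in [(545,128,280),(491,366,79),(541,129,96)]: print(p,kin.ik(p,rv))
robot.movep([541,129,260],rv)
ci=viewer.camera_info('wrist'); a=snap('wrist','w_block.png')
for r in viewer.pinpoint('stop_block','wrist'): print(r['confidence'],toworld(r['at'],'wrist',ci).round(1))
np.save('ci_block.npy',ci)
robot.movep([491,366,230],rv)
ci=viewer.camera_info('wrist'); b=snap('wrist','w_red.png'); np.save('ci_red.npy',ci)
for k in'rb':
    for s,q in blobs(b,k): print(k,s,q.round(1),atz(q,118,'wrist',ci).round(1))
for r in viewer.pinpoint('red_rod','wrist'): print(r['confidence'],toworld(r['at'],'wrist',ci).round(1))
print(proj((541,129,75),'wrist',np.load('ci_block.npy',allow_pickle=True).item()),robot.observe()['t'],robot.observe()['tcp_pos'])
cv2.imwrite('pics/w2.png',cv2.resize(np.hstack([a,b]),(800,300))[:,:,::-1])
E
python3 c.py
```

```text
(545, 128, 280) [ 0.62518941  0.61431761 -1.31090049  1.7001524   0.61341902  1.31574313
  2.53711657]
(491, 366, 79) [ 0.12165104  1.09192168 -1.33548581  1.7417685   1.11896268  1.28460563
  1.84769812]
(541, 129, 96) [-1.18229834  0.93888145  1.34010551  1.97964968 -1.03286757  1.15477527
 -2.33386015]
0.77 [542.2 128.3  -2.8]
r [322 153  17  16 208] [329.9 160.4] [433.  325.8 118. ]
r [252 172  22  29 472] [262.2 186.3] [491.2 363.8 118. ]
r [318 231  18  22 239] [326.6 239.9] [414.7 406.6 118. ]
r [ 63 237  13  16  96] [ 68.  244.3] [677.6 465.9 118. ]
r [324 246  25  31 462] [334.6 262.8] [399.6 430.4 118. ]
b [252 100  22  17 105] [265.1 111.3] [502.8 293.7 118. ]
0.91 [403.5 418.7   1.1]
0.76 [489.7 370.1  10.8]
0.54 [4.214e+02 3.329e+02 4.000e-01]
[261.26387355 171.84230931] 4.325 [492.58006108 364.01852855 229.92209897]
```

View pics/w_block.png

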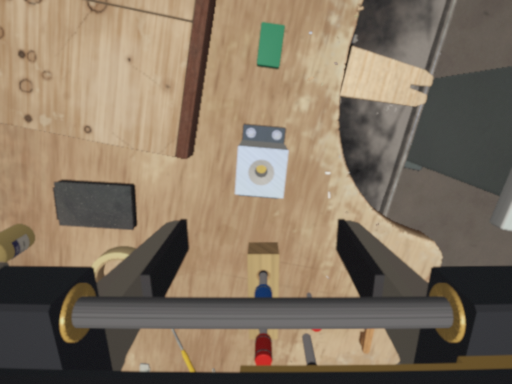

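View pics/w_red.png

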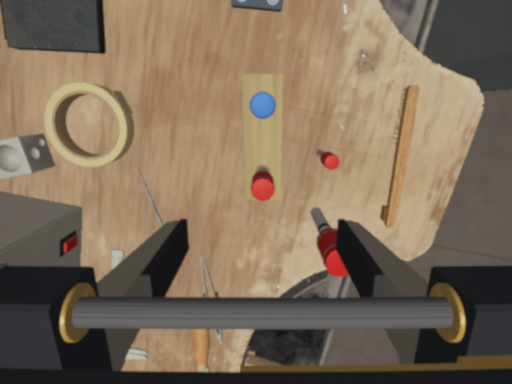

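The wrist views show the bore at about (261.5,172) and the middle red knob's top at (262.5,189). Both agree with the top camera, so I'll grasp.

```bash
cat > d.py <<'E'
from h import *
rv=np.load('rv.npy'); ci=np.load('ci_red.npy',allow_pickle=True).item()
print(atz((262.5,189.5),118,'wrist',ci).round(1), atz((261.5,172),75,'wrist',np.load('ci_block.npy',allow_pickle=True).item()).round(1))
grip(0.55,40)
P=(491.3,366.5)
robot.servo_line([*P,79],feed=120); robot.hold(.2)
print(robot.observe()['tcp_pos'],robot.observe()['contact_force'])
grip(0,40); o=robot.observe(); print(o['grip_width']*92,o['grip_force'],o['contact_force'],o['tcp_pos'])
robot.servo_line([*P,170],feed=100); robot.hold(.2); o=robot.observe()
print(o['grip_width']*92,o['contact_force'],o['tcp_pos'],o['t'])
snap('wrist','w_held.png')
E
python3 d.py
```

```text
[490.3 366.9 118. ] [540.7 129.1  75. ]
[491.5811718  366.61572484  79.53946027] [ 0.49746943 -0.12566079 -0.31555225]
23.45161625510352 39.999858140945435 [0.43874622 0.97250106 0.44816884] [491.32104544 366.46924509  78.98684663]
23.61183746726915 [-0.21836394 -0.47398409  0.10258689] [491.06841227 366.31226964 169.39333439] 8.4667
```

View pics/w_held.png

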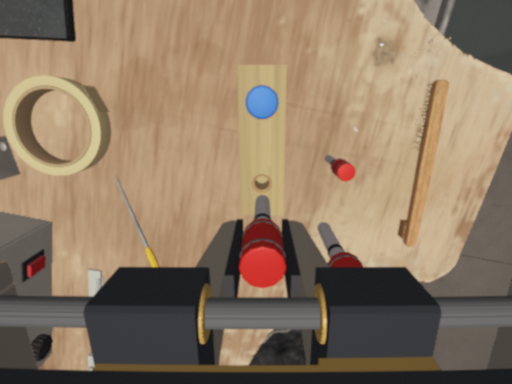

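The rod is held, with its tip at about (262,199), and the rack hole is empty at (262,182). I'll lift it over the blue rod and check it above the bore.

```bash
cat > e.py <<'E'
from h import *
rv=np.load('rv.npy')
robot.servo_line([491.3,366.5,240],feed=150)
robot.movep([541,129,240],rv); robot.servo_line([541,129,161],feed=100); robot.hold(.4)
o=robot.observe(); T=o['tcp_pos']; ci=viewer.camera_info('wrist'); a=snap('wrist'); s=snap('side')
print(T,o['tcp_rot']-rv,o['contact_force'],o['t'],o['grip_width']*92)
tip=[T[0],T[1],T[2]-71]
print('tip',tip,proj(tip,'wrist',ci),proj(tip,'side'),'top ctr',proj([541,129,75],'wrist',ci),proj([541,129,75],'side'))
A=cv2.resize(a[110:290,170:350],(400,400),interpolation=cv2.INTER_CUBIC)
B=cv2.resize(s[80:200,170:290],(400,400),interpolation=cv2.INTER_CUBIC)
cv2.imwrite('pics/pre.png',np.hstack([A,B])[:,:,::-1])
E
python3 e.py
```

```text
[541.1458913  128.94869708 161.23174877] [-4.86845861e+00  3.97159302e+00 -5.86006569e-04] [ 0.48478262 -0.25610833 -0.93632412] 11.4333 23.07706549448869
tip [np.float64(541.1458912965618), np.float64(128.94869708269977), np.float64(90.23174876558309)] [260.99247073 199.54799278] [229.63382891 125.03233839] top ctr [261.19396115 194.48142064] [229.89095421 131.5522682 ]
```

View pics/pre.png

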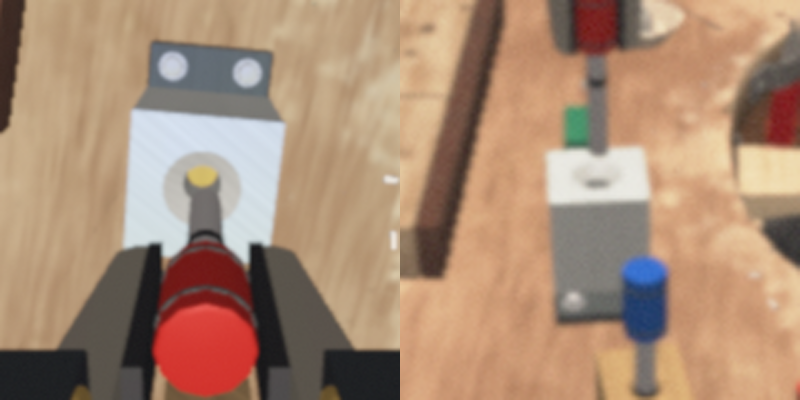

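Tip and bore agree within about 1 mm in both views. Now I'll push down in small steps, watching the force.

```bash
cat > f.py <<'E'
from h import *
grip(0,60)
x,y=541.2,129.0; z=161
while z>92:
    z-=3; robot.servo_line([x,y,z],feed=25); o=robot.observe(); f=o['contact_force']
    print(z,o['tcp_pos'].round(1) if hasattr(o['tcp_pos'],'round') else o['tcp_pos'],np.round(f,1))
    if np.hypot(f[0],f[1])>8 or f[2]>22: break
robot.hold(.2); o=robot.observe();print(o['tcp_pos'],np.round(o['contact_force'],1),np.round(o['wrist_torque'],2),o['t'])
E
python3 f.py
```

```text
158 [541.1 128.9 157.7] [ 0.1 -0.2 -0. ]
155 [541.1 128.9 154.8] [ 0.1  0.3 -0.7]
152 [541.1 128.9 151.8] [ 0.8 -0.4 -0.1]
149 [541.1 128.9 148.8] [ 0.5  0.8 -0.4]
146 [541.1 128.9 145.8] [ 0.3 -0.4 -0.3]
143 [541.1 128.9 142.8] [-0.6 -0.6 -1.2]
140 [541.1 128.9 139.8] [ 0.1  0.3 -0.9]
137 [541.1 128.9 136.8] [ 0.3  0.  -1.1]
134 [541.1 128.9 133.8] [-0.4  0.6 -1. ]
131 [541.1 128.9 130.8] [ 0.4 -0.1 -0.3]
128 [541.1 129.  127.8] [-0.1 -0.3 -0.8]
125 [541.1 128.9 124.8] [ 0.3 -0.8 -1.3]
122 [541.1 128.9 121.8] [ 0.3 -0.4 -1.4]
119 [541.1 129.  118.9] [-0.  -0.1 -1.1]
116 [541.2 129.  116. ] [-0.3  0.5  2.4]
113 [541.2 129.  112.9] [ 0.4 -0.4  1.4]
110 [541.2 129.  109.9] [-0.1  0.4  1.9]
107 [541.2 129.  106.8] [-0.8 -0.1  1.5]
104 [541.2 129.  103.8] [-0.1  0.1  0.8]
101 [541.2 129.  100.8] [-0.9  0.4  1. ]
98 [541.2 129.   97.8] [0.1 0.7 1.3]
95 [541.3 129.2  95.8] [-1.4 -1.5 10. ]
92 [541.6 129.8  95.5] [-7.4 -4.1 30. ]
[541.63824103 129.66714841  95.48777696] [-7.4 -3.6 29.7] [-1.07  2.17  0.09] 18.0833
```

Firm stop at TCP z 95.5, against 96 expected. I'll ease off, release, retreat and check.

```bash
cat > g.py <<'E'
from h import *
robot.servo_line([541.2,129,95.7],feed=25); robot.hold(.1); print(np.round(robot.observe()['contact_force'],1))
grip(0.55); robot.hold(.2)
robot.servo_line([541.2,129,240],feed=130); 
robot.hold(.3)
ci=viewer.camera_info('wrist');a=snap('wrist'); s=snap('side')
print(robot.observe()['t'],robot.observe()['contact_force'])
for n,z in(('ringtop',77.5),('ringmid',75),('knobbot',95),('knobtop',135)): print(n,proj([541,129,z],'side').round(1),proj([541,129,z],'wrist',ci).round(1))
A=cv2.resize(a[110:290,170:350],(400,400),interpolation=cv2.INTER_CUBIC)
B=cv2.resize(s[90:180,185:275],(400,400),interpolation=cv2.INTER_CUBIC)
cv2.imwrite('pics/end.png',np.hstack([A,B])[:,:,::-1])
E
python3 g.py
```

```text
[-0.3 -0.6  6.5]
20.9167 [0.5508968  0.31673595 0.80340197]
ringtop [229.9 130.5] [261.2 175.3]
ringmid [229.9 131.6] [261.2 174.8]
knobbot [229.6 123. ] [261.2 178.9]
knobtop [229.1 105.1] [261.1 188.8]
```

View pics/end.png

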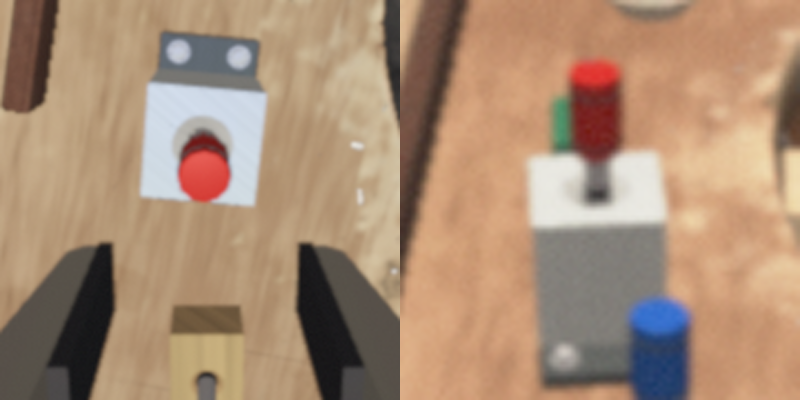

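The final view shows the rod upright in the bore, with its knob top at side pixel (229,106) and the ring in the countersink at the level of the block's top. The blue rod is still in the rack.

```bash
python3 -c "
from h import *
print(robot.job_done())"
```

```text
the job is handed in; nothing more can be done
None
```

The middle-sized red rod stands upright in the stop block's bore: it stopped firmly within 0.5 mm of the expected depth, with the black ring level with the block's top as far as the camera can show. The blue rod is still in the rack, and I handed the job in at about 21 s.

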